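# Tilt the pile of wooden coasters into its box

## Task

Put the dark wooden coasters away in the white box, all in one pile: hold the pile across its narrow sides, tilt it clearly (about 15 degrees) so that one short end goes down first along a short end wall of the box, then bring it level so that it lies flat on the box floor, and only then let go. Leave the blue tiles where they are.

Things in the scene. Friction and masses are not known exactly. Their poses are not given: they have to be found in the camera images.
- wood_low: lowest of three loose dark brown wooden coasters stacked flush in one pile on the counter; each is 56 (its x) x 84 (its y) x 12 mm (z), about 50 g, so the pile is 36 mm high. Origin at the centre of its underside, z up. One grasp across the 56 mm x width, fingertips within 5 mm of the counter, holds all three
- wood_top: uppermost of the three wooden coasters, same size; origin at the centre of its underside, 24 mm above that of the lowest; the unlisted middle coaster lies between
- box: white open-topped box, fixed; outside 84 (x) x 112 mm (y), inside 72 x 100, floor 5 mm thick; origin at the centre of its underside, z up. Short end walls (+y, -y): 6 mm thick, 40 high. Long sides (+x, -x): 30 high, at the corners only, with a 52 mm gap in the middle, open down to the counter (floor 60 mm wide there): fingers holding the pile across its 56 mm go down in the gaps and can open there
- tile_low: lower of two blue ceramic tiles in a pile 24 mm high, same 56 x 84 x 12 mm size as the coasters; to be left where it is; origin at the centre of its underside. Mind the wall cabinet that hangs about 0.44 m above the back of the counter (x beyond about 0.62 m): swing the arm round in front of it

How it is judged:
On the way, in this order (a step that is already met when the one before it is completed fails the run):
1. the pile is lifted clear of the counter in the fingers (height (world z) of wood_low above 0.045 m and height (world z) of wood_top above 0.06 m and (contact force between the fingers and wood_low above 0.5 N or contact force between the fingers and wood_top above 0.5 N)), for 0.2 s.
2. the held pile is in the mouth of the box, tilted by more than 7 degrees with one short end low ((contact force between the fingers and wood_low above 0.5 N or contact force between the fingers and wood_top above 0.5 N) and (angle between wood_low's own y axis and vertical below 1.4488 rad or angle between wood_low's own y axis and vertical above 1.6928 rad) and z of wood_low in the frame of box below 0.032 m and x of wood_low in the frame of box between -0.02 and 0.02 m and y of wood_low in the frame of box between -0.03 and 0.03 m), for 0.1 s.
3. still held, the pile is brought level (within 6 degrees) with its underside less than 12 mm above the box floor ((contact force between the fingers and wood_low above 0.5 N or contact force between the fingers and wood_top above 0.5 N) and angle between wood_low's own z axis and vertical below 0.105 rad and z of wood_low in the frame of box below 0.017 m), for 0.1 s.
At the end, for the whole second after the job is handed in: All three wooden coasters lie flat (within about 6 degrees) in one pile on the box floor (within 5 mm), the pile centred in the box within 14 mm, released and at rest; the blue tiles are within 20 mm of where they were (z of wood_low in the frame of box below 0.01 m and z of wood_top in the frame of box between 0.024 and 0.035 m and x of wood_low in the frame of box between -0.014 and 0.014 m and y of wood_low in the frame of box between -0.014 and 0.014 m and x of wood_top in the frame of box between -0.014 and 0.014 m and y of wood_top in the frame of box between -0.014 and 0.014 m and angle between each of wood_low, wood_top's own z axis and vertical below 0.1 rad and linear speed of each of wood_low, wood_top below 0.02 m/s and distance of tile_low from where it was at the start of the episode below 0.02 m); the robot touches nothing.
It fails at once if the blue tiles are shifted by more than 20 mm or picked up (distance of tile_low from where it was at the start of the episode above 0.02 m).
It also fails if it takes over 38 s, if anything falls off the work surface, if the arm or the gripper's body presses on something with over 40 N, if the wrist force passes 120 N, or if a joint passes its speed limit or range.

## Robot

A 6-joint arm with a two-finger parallel gripper is mounted at the origin on a cart in front of the work surface, level with it; the furniture and walls round the work are solid. World frame = base frame: x ahead of the robot, y to its left, z up, the work surface at z = 0. Lengths are in m, angles in rad, forces in N, time in s.
With the tool pointing down it reaches from about 0.35 to 0.85 m from the base axis. Payload 8.1 kg.
Tool frame: the origin (TCP) lies midway between the tips of the shut fingers; the grasp point (between the pads) lies 19 mm behind it; z points along the fingers, y is the line along which they close (so a half turn about z gives the same grasp; the last joint's range is limited). The gripper opens to 85 mm and grips with 20 to 120 N. Pads are 22 mm wide; open, the fingers measure 114 mm over their backs; the gripper's body (76 mm by 85 mm) begins 54 mm behind the grasp point. The pads swing forward as they close: fully open they stand 13 mm farther back than shut.
Start: joints at [-1.39, 0.13, 1.488, -0, 1.523, -0.085], TCP at [0.158, -0.579, 0.231] pointing down, gripper open.
Joint ranges: [-2.96, 2.96], [-0.89, 2.26], [0.02, 2.5], [-1.34, 4.48], [0, 2.73], [-2.66, 2.66]. Speed limits (rad/s): [2.39, 2.39, 2.79, 3.14, 3.14, 3.14].

## Interface

Orientations are given as a 3x3 rotation matrix whose columns are the frame's x, y, z axes.
In Python, from workcell import bot gives the robot as it stands.
- The arm moves only by the tool jog_arm, never from a script. Its argument "plan" is a list of rows, each a list of 5 numbers: the shift along the tool's x, y, z in units of 3 cm (1.0 is 3 cm), then the turn about the tool's z in units of 0.08 rad (1.0 is 0.08 rad), then the closure, from 0 (fully open) to 1 (shut). In form: [[dx, dy, dz, twist, fingers], ...]. A call has 1 to 10 rows; each row shifts and turns the commanded pose from where the row before left it, along the tool's axes as they then stand; what a row does not reach is not made up. A row lasts 1/10 s, in which the tool goes at most 50 mm and 8.59 degrees, less where a joint would pass 70% of its speed; a pose out of reach is approached as far as the arm can. A call with a number of a shift or a turn outside -1 to 1 is refused whole. A call with a gripper value outside its range is refused whole. The fingers move at their own pace and stop on an object; the grip force is fixed at half the most. Time passes only in rows, so rows that do not move let the fingers close. It gives the time, the measured TCP pose, the force, the opening and the grip force at its end, in the units of the state.
- bot.state(): the state, without advancing time (a new reading comes with each control period).
- bot.camera(name): name is "scene" or "side" or "wrist"; returns a dict with "image" (480x640x3 uint8, blue, green, red), "depth" (480x640 float32, m along the optical axis (not along the pixel's ray), 0 where there is no reading), "camera_matrix" (3x3 intrinsics, pixels), "k1" (the pictures are not rectified: a ray, as slopes to the right and down, at radius r is drawn at 1 + k1 r^2 times it, then the intrinsics apply), "origin" and "rotation" of the camera in the world. Camera axes: x right, y down, z forward; pixel columns grow to the right and rows downward; lengths in m; the calibration is good to about 2 mm. A picture is of the moment at which its call begins.
- bot.job_done(): hands the job in; it is judged then, once.
The state is a dict: "time_s": time; "joint_positions": joint angles; "joint_velocities": joint speeds; "effort": joint torques, N m; "ee_pos": TCP position; "tcp_rot": TCP orientation; "ft_force": force on the tool from outside, world axes, zero at the start; "ft_torque": the same for the moment, N m; "opening": finger opening in m; "finger_force": force on a finger pad.
Only numpy, scipy, OpenCV 4.12 (cv2) and the standard library are available. Lean on these libraries where they do the work, as an engineer would, in place of code of your own. Each camera call takes 0.05 s, during which the arm holds its last target. There are 200 camera calls.

## Working session

There is one attempt and no reset: what is moved stays moved. The work goes in short steps, Python scripts to look and compute and a tool call to move; the robot and the scene stay as the last step left them, time stands still between calls to the robot, and variables do not carry over. Pictures are saved under pics/ and viewed, at most 10 in all, crops included, and the job is handed in when it is done.

Besides the shell and the picture viewer there is one more tool, called after "Emit:" as name([rows], argument=value, ...), one row to a line, values as JSON. jog_arm: Moves the arm, as the interface text tells. Its arguments: {"type":"object","properties":{"plan":{"type":"array"}},"required":["plan"]}

```bash
mkdir -p pics; cat >h.py <<'E'
import numpy as np, cv2
from workcell import bot
def ray(c,u,v):
    K=c["camera_matrix"]; k1=float(c["k1"])
    d=np.array([(u-K[0][2])/K[0][0],(v-K[1][2])/K[1][1]]); s=d.copy()
    for _ in range(20): s=d/(1+k1*(s@s))
    return np.array(c["rotation"])@np.r_[s,1]
def onz(c,u,v,z):
    r=ray(c,u,v); o=np.array(c["origin"]); return o+r*(z-o[2])/r[2]
def bydepth(c,u,v):
    d=np.median(c["depth"][int(v)-1:int(v)+2,int(u)-1:int(u)+2]); return np.array(c["origin"])+ray(c,u,v)*d
def proj(c,p):
    q=np.array(c["rotation"]).T@(np.array(p)-c["origin"]); s=q[:2]/q[2]; s=s*(1+float(c["k1"])*(s@s)); K=c["camera_matrix"]
    return np.array([K[0][0]*s[0]+K[0][2],K[1][1]*s[1]+K[1][2]])
E
python3 - <<'E'
from h import *
np.set_printoptions(precision=3,suppress=True)
import pickle
for n in ("scene","side"):
    c=bot.camera(n); cv2.imwrite(f"pics/{n}0.png",c["image"]); pickle.dump(c,open(n+"0.pkl","wb")); print(n,c["origin"],c["rotation"],c["camera_matrix"],c["k1"])
print(bot.state())
E
```

```text
scene [0.029 0.465 0.605] [[-0.696 -0.452  0.557]
 [-0.717  0.453 -0.529]
 [-0.013 -0.768 -0.64 ]] [[540.927   0.    322.912]
 [  0.    540.927 240.   ]
 [  0.      0.      1.   ]] 0.021996365808014957
side [0.251 0.769 0.535] [[-0.954 -0.136  0.269]
 [-0.3    0.502 -0.811]
 [-0.025 -0.854 -0.519]] [[564.868   0.    329.046]
 [  0.    564.868 234.126]
 [  0.      0.      1.   ]] -0.015204542971987317
{'time_s': 0.1, 'joint_positions': array([-1.39 ,  0.131,  1.489,  0.   ,  1.523, -0.085]), 'joint_velocities': array([ 0.   , -0.001, -0.004,  0.   ,  0.001,  0.   ]), 'effort': array([  0.001, -57.095, -50.194,  -0.   ,   0.008,  -0.   ]), 'ee_pos': array([ 0.158, -0.578,  0.23 ]), 'tcp_rot': array([[ 0.965,  0.263, -0.   ],
       [ 0.263, -0.965,  0.002],
       [ 0.   , -0.002, -1.   ]]), 'ft_force': array([-0.061, -0.279, -0.487]), 'ft_torque': array([0.003, 0.002, 0.032]), 'finger_force': 0.0, 'opening': 0.08561298596636299}
```

View pics/scene0.png

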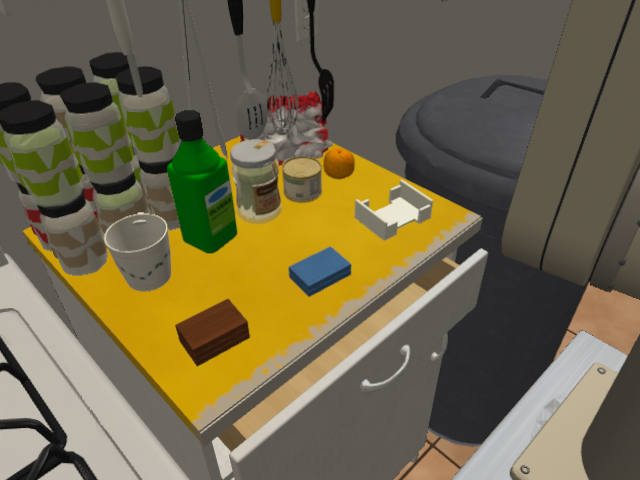

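View pics/side0.png

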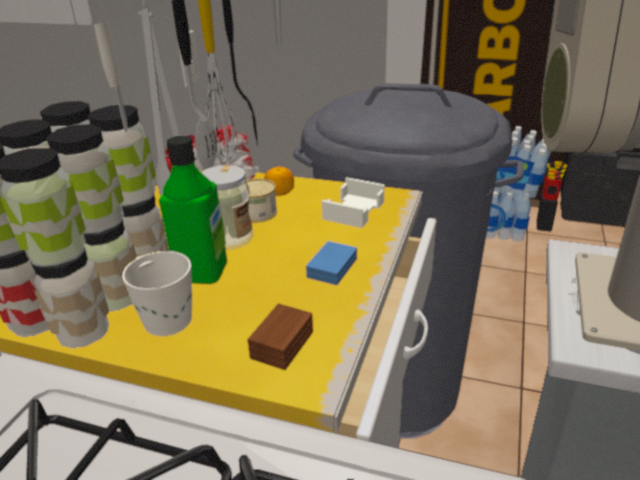

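The scene view shows the wood pile around (213,330), the tiles around (320,270) and the box around (393,210). The side view has the pile at (281,335), the tiles at (332,262) and the box at (353,203). I'll enlarge crops to read the corners.

```bash
python3 - <<'E'
import pickle,cv2,numpy as np
c=pickle.load(open("scene0.pkl","rb"))["image"]
a=cv2.resize(c[290:370,165:265],None,fx=6,fy=6,interpolation=cv2.INTER_CUBIC)
b=cv2.resize(c[175:245,345:445],None,fx=6,fy=6,interpolation=cv2.INTER_CUBIC)
cv2.imwrite("pics/cw.png",a); cv2.imwrite("pics/cb.png",b)
E
```

```text
(no output)
```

View pics/cw.png

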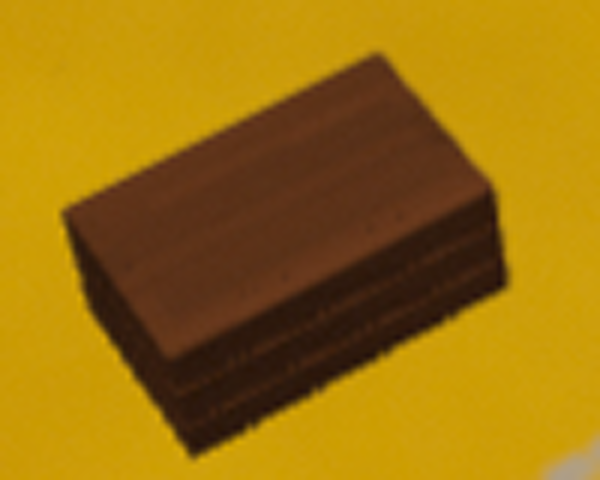

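View pics/cb.png

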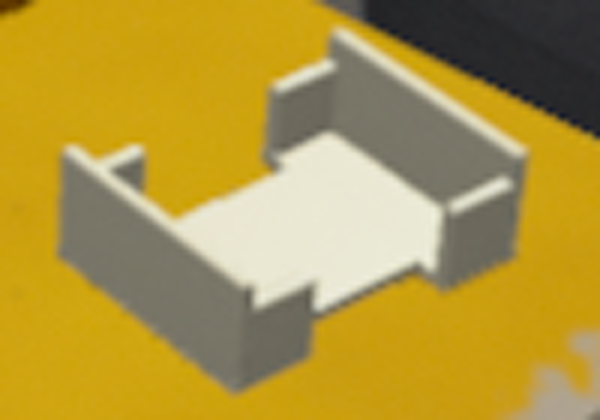

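The first crop shows the pile's top corners at crop (64,212), (380,54), (494,188) and (174,360), with bottom corners at (194,456) and (507,285). In the box crop, the near wall's outer top runs from (66,150) to (240,292), with bottom corners at (62,257) and (237,390). The far wall's outer top runs from (337,30) to (525,150), with its bottom corner at (515,258).

```bash
python3 - <<'E'
from h import *
import pickle
np.set_printoptions(precision=4,suppress=True)
c=pickle.load(open("scene0.pkl","rb"))
def P(pts,off,z): return np.array([onz(c,(x+.5)/6-.5+off[0],(y+.5)/6-.5+off[1],z) for x,y in pts])
W=P([(64,212),(380,54),(494,188),(174,360)],(165,290),.036)
print(W,W.mean(0),[np.linalg.norm(W[i]-W[i-1]) for i in range(4)])
e=(W[1]-W[0]+W[2]-W[3]); print("long dir deg",np.degrees(np.arctan2(e[1],e[0])))
print("wood bottom",P([(194,456),(507,285)],(165,290),0))
B=P([(66,150),(240,292),(525,150),(337,30)],(345,175),.04)
print(B,B.mean(0),[np.linalg.norm(B[i]-B[i-1]) for i in range(4)])
e=(B[3]-B[0]+B[2]-B[1]); print("box long dir",np.degrees(np.arctan2(e[1],e[0])))
print("box bottom",P([(62,257),(237,390),(515,258)],(345,175),0))
# depth-based cross-check with min-area rect from top-surface points
def clouds(c):
    v,u=np.mgrid[0:480,0:640]; K=c["camera_matrix"]
    d=np.stack([(u-K[0][2])/K[0][0],(v-K[1][2])/K[1][1]],-1); s=d.copy()
    for _ in range(10): s=d/(1+float(c["k1"])*(s**2).sum(-1,keepdims=True))
    r=np.concatenate([s,np.ones_like(s[...,:1])],-1)*c["depth"][...,None]
    return r@np.array(c["rotation"]).T+c["origin"]
for n in("scene","side"):
    cc=pickle.load(open(n+"0.pkl","rb")); p=clouds(cc); hsv=cv2.cvtColor(cc["image"],cv2.COLOR_BGR2HSV)
    m=(np.linalg.norm(p[...,:2]-W.mean(0)[:2],axis=-1)<.08)&(p[...,2]>.030)&(p[...,2]<.045)
    q=p[m]; print(n,"wood",len(q),q[:,2].mean(),cv2.minAreaRect((q[:,:2]*1000).astype(np.float32)))
    m=(np.linalg.norm(p[...,:2]-B.mean(0)[:2],axis=-1)<.085)&(p[...,2]>.025)&(p[...,2]<.05)
    q=p[m]; print(n,"box",len(q),q[:,2].max(),cv2.minAreaRect((q[:,:2]*1000).astype(np.float32)))
E
```

```text
[[0.5366 0.2675 0.036 ]
 [0.526  0.1855 0.036 ]
 [0.4722 0.1925 0.036 ]
 [0.4822 0.2737 0.036 ]] [0.5042 0.2298 0.036 ] [np.float64(0.05472367275628257), np.float64(0.08272492170191341), np.float64(0.05422979706689758), np.float64(0.08183359703127813)]
long dir deg -97.21560710511805
wood bottom [[0.4844 0.2739 0.    ]
 [0.4736 0.1921 0.    ]]
[[ 0.5599 -0.122   0.04  ]
 [ 0.4782 -0.1064  0.04  ]
 [ 0.4633 -0.2179  0.04  ]
 [ 0.5439 -0.2285  0.04  ]] [ 0.5113 -0.1687  0.04  ] [np.float64(0.1077340087044168), np.float64(0.08316946285809561), np.float64(0.11243504886137072), np.float64(0.08134794527010021)]
box long dir -98.06727039581135
box bottom [[ 0.5599 -0.1217  0.    ]
 [ 0.4803 -0.1113  0.    ]
 [ 0.4619 -0.2186  0.    ]]
scene wood 2047 0.03685211541842629 ((503.2177734375, 231.169921875), (84.10399627685547, 58.06663131713867), 82.64590454101562)
scene box 875 0.04461307209780041 ((510.6578063964844, -167.35812377929688), (116.08267974853516, 86.52347564697266), 80.81746673583984)
side wood 1784 0.033723289174885596 ((502.3431396484375, 230.98895263671875), (87.33601379394531, 57.9778938293457), 82.43809509277344)
side box 617 0.039925053445187875 ((507.7962646484375, -166.85311889648438), (116.62928009033203, 85.21863555908203), 81.24414825439453)
```

```bash
cat >>h.py <<'E'
def plan(p1,yaw_deg,n,p0=None,R0=None,step=0.03,grip=0.0):
    """rows from pose now to p1 with tool y at world angle yaw_deg; tool down"""
    s=bot.state(); p=np.array(s["ee_pos"] if p0 is None else p0); R=np.array(s["tcp_rot"] if R0 is None else R0)
    y=np.degrees(np.arctan2(R[1,1],R[0,1])); dw=(yaw_deg-y+180)%360-180
    tw=-np.radians(dw)/n/0.08; rows=[]
    from scipy.spatial.transform import Rotation as Ro
    for i in range(n):
        d=R.T@((np.array(p1)-p)/(n-i))/step; r=np.round(np.r_[d,tw],2); rows.append(r.tolist()+[grip])
        p=p+R@r[:3]*step; R=R@Ro.from_rotvec([0,0,r[3]*0.08]).as_matrix()
    print("[" + ",".join(str([float(x) for x in r]) for r in rows)+"]"); print("max",np.abs(rows).max(),"end",p); return p,R
E
python3 - <<'E'
from h import *
import pickle
np.set_printoptions(precision=3,suppress=True)
c=pickle.load(open("side0.pkl","rb"))
for uv in [(160,265),(140,265),(185,265),(160,325)]: print("cup",bydepth(c,*uv))
for uv in [(190,190),(205,265),(400,100),(330,160),(480,130)]: print("bottle/bin",bydepth(c,*uv))
p,R=plan([.33,-.30,.25],-30,10)
p,R=plan([.45,0.08,.2],-7.3,14,p,R)
E
```

```text
cup [0.705 0.193 0.072]
cup [0.723 0.214 0.082]
cup [0.661 0.194 0.08 ]
cup [0.67  0.265 0.024]
bottle/bin [0.677 0.125 0.165]
bottle/bin [0.668 0.133 0.038]
bottle/bin [ 0.503 -0.582  0.09 ]
bottle/bin [ 0.609 -0.334  0.024]
bottle/bin [ 0.3   -0.481  0.067]
[[0.8, -0.74, -0.06, -0.98, 0.0],[0.85, -0.68, -0.06, -0.98, 0.0],[0.91, -0.61, -0.07, -0.98, 0.0],[0.95, -0.54, -0.06, -0.98, 0.0],[0.99, -0.46, -0.07, -0.98, 0.0],[1.02, -0.38, -0.06, -0.98, 0.0],[1.05, -0.3, -0.07, -0.98, 0.0],[1.07, -0.22, -0.06, -0.98, 0.0],[1.08, -0.14, -0.07, -0.98, 0.0],[1.1, -0.05, -0.06, -0.98, 0.0]]
max 1.1 end [ 0.33 -0.3   0.25]
[[0.93, -0.2, 0.12, -0.35, 0.0],[0.93, -0.18, 0.12, -0.35, 0.0],[0.94, -0.15, 0.12, -0.35, 0.0],[0.94, -0.12, 0.12, -0.35, 0.0],[0.94, -0.1, 0.12, -0.35, 0.0],[0.95, -0.07, 0.12, -0.35, 0.0],[0.95, -0.05, 0.12, -0.35, 0.0],[0.95, -0.02, 0.12, -0.35, 0.0],[0.95, 0.01, 0.12, -0.35, 0.0],[0.95, 0.04, 0.12, -0.35, 0.0],[0.94, 0.06, 0.12, -0.35, 0.0],[0.94, 0.09, 0.12, -0.35, 0.0],[0.94, 0.11, 0.12, -0.35, 0.0],[0.94, 0.14, 0.12, -0.35, 0.0]]
max 0.95 end [0.45 0.08 0.2 ]
```

Emit:
jog_arm([
  [0.8,-0.74,-0.06,-0.98,0],
  [0.85,-0.68,-0.06,-0.98,0],
  [0.9,-0.6,-0.06,-0.98,0],
  [0.95,-0.54,-0.06,-0.98,0],
  [0.98,-0.46,-0.06,-0.98,0],
  [1,-0.38,-0.06,-0.98,0],
  [1,-0.3,-0.06,-0.98,0],
  [1,-0.22,-0.06,-0.98,0],
  [1,-0.14,-0.06,-0.98,0],
  [1,-0.05,-0.06,-0.98,0],
])

```text
time_s: 1.1
ee_pos: [0.3238, -0.3069, 0.249]
tcp_rot: [[0.495, 0.869, -0.0], [0.869, -0.495, 0.0], [0.0, -0.001, -1.0]]
ft_force: [0.8, 0.1, 0.8]
opening: 0.0853
finger_force: 0.0
```

```bash
python3 - <<'E'
from h import *
p,R=plan([.43,0.0,.22],-7.3,10)
p,R=plan([.504,0.2305,.12],-7.3,10,p,R)
E
```

```text
[[1.06, -0.2, 0.1, -0.49, 0.0],[1.07, -0.16, 0.1, -0.49, 0.0],[1.08, -0.11, 0.1, -0.49, 0.0],[1.08, -0.07, 0.1, -0.49, 0.0],[1.08, -0.03, 0.09, -0.49, 0.0],[1.08, 0.01, 0.1, -0.49, 0.0],[1.08, 0.05, 0.09, -0.49, 0.0],[1.08, 0.1, 0.1, -0.49, 0.0],[1.08, 0.14, 0.09, -0.49, 0.0],[1.06, 0.18, 0.1, -0.49, 0.0]]
max 1.08 end [ 4.29946603e-01 -1.31973705e-04  2.19988535e-01]
[[0.79, 0.15, 0.33, 0.0, 0.0],[0.79, 0.15, 0.33, 0.0, 0.0],[0.79, 0.15, 0.33, 0.0, 0.0],[0.8, 0.15, 0.34, 0.0, 0.0],[0.79, 0.15, 0.33, 0.0, 0.0],[0.8, 0.15, 0.34, 0.0, 0.0],[0.79, 0.15, 0.33, 0.0, 0.0],[0.8, 0.15, 0.34, 0.0, 0.0],[0.79, 0.14, 0.33, 0.0, 0.0],[0.8, 0.15, 0.34, 0.0, 0.0]]
max 0.8 end [0.5041657  0.23061947 0.11987526]
```

Emit:
jog_arm([
  [1,-0.2,0.1,-0.49,0],
  [1,-0.16,0.1,-0.49,0],
  [1,-0.1,0.1,-0.49,0],
  [1,-0.06,0.1,-0.49,0],
  [1,-0.02,0.1,-0.49,0],
  [1,0.02,0.1,-0.49,0],
  [1,0.06,0.1,-0.49,0],
  [1,0.1,0.1,-0.49,0],
  [1,0.14,0.1,-0.49,0],
  [1,0.18,0.1,-0.49,0],
])

```text
time_s: 2.1
ee_pos: [0.4245, -0.0221, 0.2189]
tcp_rot: [[0.127, 0.992, -0.0], [0.992, -0.127, 0.0], [-0.0, -0.0, -1.0]]
ft_force: [0.9, -0.6, 0.3]
opening: 0.0852
finger_force: 0.0
```

```bash
python3 - <<'E'
from h import *
p,R=plan([.504,0.2305,.15],-7.3,10)
E
```

```text
[[0.87, 0.16, 0.23, 0.0, 0.0],[0.87, 0.16, 0.23, 0.0, 0.0],[0.87, 0.15, 0.23, 0.0, 0.0],[0.87, 0.16, 0.23, 0.0, 0.0],[0.87, 0.15, 0.23, 0.0, 0.0],[0.87, 0.16, 0.23, 0.0, 0.0],[0.87, 0.15, 0.23, 0.0, 0.0],[0.87, 0.16, 0.23, 0.0, 0.0],[0.86, 0.15, 0.23, 0.0, 0.0],[0.87, 0.16, 0.23, 0.0, 0.0]]
max 0.87 end [0.50402345 0.23049837 0.1498649 ]
```

Emit:
jog_arm([
  [0.87,0.16,0.2,0,0],
  [0.87,0.16,0.2,0,0],
  [0.87,0.15,0.2,0,0],
  [0.87,0.16,0.2,0,0],
  [0.87,0.15,0.2,0,0],
  [0.87,0.16,0.2,0,0],
  [0.87,0.15,0.2,0,0],
  [0.87,0.16,0.2,0,0],
  [0.86,0.15,0.2,0,0],
  [0.87,0.16,0.2,0,0],
])

```text
time_s: 3.1
ee_pos: [0.5043, 0.2301, 0.1585]
tcp_rot: [[0.129, 0.992, -0.001], [0.992, -0.129, -0.0], [-0.0, -0.001, -1.0]]
ft_force: [0.8, 0.1, 0.2]
opening: 0.085
finger_force: 0.0
```

```bash
python3 - <<'E'
from h import *
np.set_printoptions(precision=4,suppress=True)
c=bot.camera("wrist"); s=bot.state(); cv2.imwrite("pics/w1.png",c["image"]); print(s["ee_pos"],s["tcp_rot"],proj(c,[.5037,.2305,.036]),c["origin"])
import pickle; pickle.dump(c,open("w1.pkl","wb"))
E
```

```text
[0.5044 0.2331 0.1574] [[ 0.1276  0.9918 -0.0014]
 [ 0.9918 -0.1276  0.0015]
 [ 0.0014 -0.0016 -1.    ]] [323.7303 232.2653] [0.5143 0.3025 0.3018]
```

View pics/w1.png

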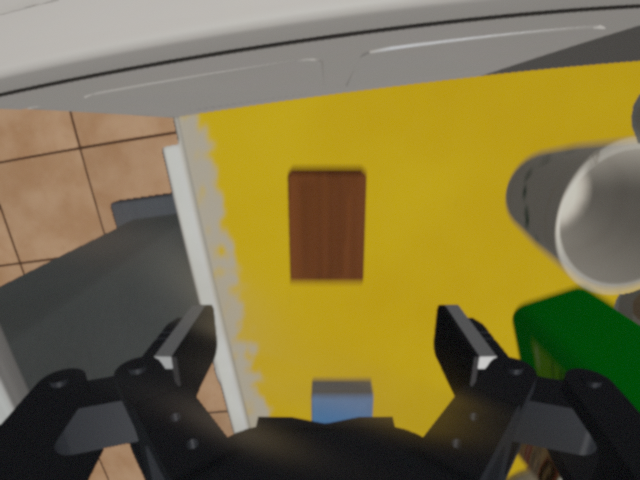

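The wrist view shows the pile's top face with corners at about (289,172), (366,172), (363,280) and (291,280), square to the picture and between the open fingers.

```bash
python3 - <<'E'
from h import *
import pickle
np.set_printoptions(precision=4,suppress=True)
c=pickle.load(open("w1.pkl","rb"))
W=np.array([onz(c,u,v,.036) for u,v in [(289,172),(366,172),(363,280),(291,280)]])
print(W,W.mean(0),[np.linalg.norm(W[i]-W[i-1]) for i in range(4)])
e=W[0]-W[3]+W[1]-W[2]; print(np.degrees(np.arctan2(e[1],e[0])))
s=bot.state(); R=s["tcp_rot"]; print((R.T@(W.mean(0)-s["ee_pos"]))/.03)
E
```

```text
[[0.4852 0.2771 0.036 ]
 [0.5388 0.2702 0.036 ]
 [0.5285 0.1892 0.036 ]
 [0.474  0.1963 0.036 ]] [0.5066 0.2332 0.036 ] [np.float64(0.08159630343153212), np.float64(0.05403203620360678), np.float64(0.08158484027067879), np.float64(0.054925855331825514)]
82.42732584701527
[0.0078 0.0812 4.0473]
```

Emit:
jog_arm([
  [0,0.04,0.6,0,0],
  [-0.02,0,0.9,0,0],
  [0,0,0.9,0,0],
  [0,0,0.8,0,0],
  [0,0,0.7,0,0],
  [0,0,0.6,0,0],
  [0,0,0.4,0,0],
  [0,0,0.3,0,0],
  [0,0,0,0,0],
  [0,0,0,0,0],
])

```text
time_s: 4.15
ee_pos: [0.5059, 0.2285, 0.0038]
tcp_rot: [[0.129, 0.992, 0.0], [0.992, -0.129, 0.0], [0.0, 0.0, -1.0]]
ft_force: [0.7, 0.1, 0.5]
opening: 0.0856
finger_force: 0.0
```

Emit:
jog_arm([
  [0.1,0,0.1,0,0],
  [0,0,0,0,0.2],
  [0,0,0,0,0.4],
  [0,0,0,0,0.6],
  [0,0,0,0,0.8],
  [0,0,0,0,1],
  [0,0,0,0,1],
  [0,0,0,0,1],
])

```text
time_s: 4.95
ee_pos: [0.5065, 0.2316, 0.001]
tcp_rot: [[0.129, 0.992, 0.001], [0.992, -0.129, 0.0], [0.001, 0.001, -1.0]]
ft_force: [-1.0, 0.6, 5.7]
opening: 0.0553
finger_force: 64.5
```

Emit:
jog_arm([
  [0,0,-0.2,0,1],
  [0,0,-0.4,0,1],
  [0,0,-0.6,0,1],
  [0,0,-0.8,0,1],
  [0,0,-0.8,0,1],
  [0,0,-0.6,0,1],
  [0,0,-0.4,0,1],
  [0,0,-0.2,0,1],
  [0,0,0,0,1],
])

```text
time_s: 5.85
ee_pos: [0.5063, 0.2314, 0.1211]
tcp_rot: [[0.129, 0.992, 0.001], [0.992, -0.129, 0.0], [0.001, 0.001, -1.0]]
ft_force: [-0.4, 0.1, -0.2]
opening: 0.0554
finger_force: 63.7
```

```bash
python3 - <<'E'
from h import *
np.set_printoptions(precision=4,suppress=True)
a=bot.camera("side"); s=bot.state(); print(s["ee_pos"],s["ft_force"],s["time_s"])
u,v=proj(a,s["ee_pos"]).astype(int); cr=cv2.resize(a["image"][max(v-70,0):v+60,max(u-80,0):u+80],None,fx=4,fy=4,interpolation=cv2.INTER_CUBIC)
print(u,v);cv2.imwrite("pics/s1.png",cr)
R=s["tcp_rot"]; b=np.array([.511,-.168,.0]); ex=np.array([np.cos(np.radians(81.5)),np.sin(np.radians(81.5)),0])
plan(list((b+.011*ex)[:2])+[.118],-8.5,15,grip=1)
E
```

```text
[0.5058 0.2313 0.12  ] [-0.5205 -0.0242 -1.0157] 5.9
273 273
[[-0.85, 0.13, 0.0, 0.02, 1.0],[-0.85, 0.13, 0.0, 0.02, 1.0],[-0.85, 0.13, 0.01, 0.02, 1.0],[-0.85, 0.13, 0.0, 0.02, 1.0],[-0.85, 0.13, 0.01, 0.02, 1.0],[-0.85, 0.13, 0.0, 0.02, 1.0],[-0.85, 0.13, 0.01, 0.02, 1.0],[-0.86, 0.14, 0.0, 0.02, 1.0],[-0.85, 0.14, 0.01, 0.02, 1.0],[-0.86, 0.14, 0.0, 0.02, 1.0],[-0.85, 0.14, 0.01, 0.02, 1.0],[-0.85, 0.14, 0.0, 0.02, 1.0],[-0.86, 0.14, 0.01, 0.02, 1.0],[-0.85, 0.14, 0.0, 0.02, 1.0],[-0.86, 0.15, 0.01, 0.02, 1.0]]
max 1.0 end [ 0.5127 -0.1572  0.118 ]
```

View pics/s1.png

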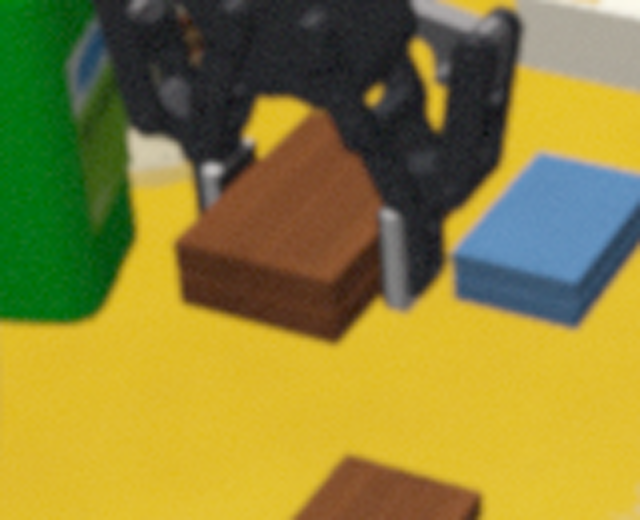

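The crop shows that only the upper two coasters came up. The lowest is still on the counter, at the bottom edge around (390,490), and the fingertip is at about (397,308). I'll work out how high the tips sit relative to the TCP, then set the pile back and grip lower.

```bash
python3 - <<'E'
from h import *
np.set_printoptions(precision=4,suppress=True)
a=bot.camera("side"); s=bot.state(); o=np.array(a["origin"]); R=s["tcp_rot"]; p=s["ee_pos"]
cv2.imwrite("pics/s2raw.png",a["image"])
for (x,y) in [(397,308),(388,300),(407,306)]:
    r=ray(a,193+x/4-.4,203+y/4-.4)
    for off in (-.028,-.033):
        n=R[:,1]; t=(n@(p+off*n-o))/(n@r); print(x,y,off,(o+t*r)-p)
# held pile corners: bottom-front (335,340), top-front (333,280)
for (x,y) in [(335,340),(333,282)]:
    r=ray(a,193+x/4-.4,203+y/4-.4)
    n=R[:,1]; t=(n@(p-.028*n-o))/(n@r); print("pile",(o+t*r)-p)
E
```

```text
397 308 -0.028 [-0.0275  0.006   0.0006]
397 308 -0.033 [-0.0313  0.0151  0.0076]
388 300 -0.028 [-0.0268  0.0111  0.007 ]
388 300 -0.033 [-0.0307  0.0201  0.014 ]
407 306 -0.028 [-0.0283 -0.0002 -0.0029]
407 306 -0.033 [-0.0321  0.009   0.0043]
pile [-0.0226  0.0432  0.0139]
pile [-0.0228  0.0414  0.0338]
```

Emit:
jog_arm([
  [0,0,0.3,0,1],
  [0,0,0.6,0,1],
  [0,0,0.8,0,1],
  [0,0,0.8,0,1],
  [0,0,0.6,0,1],
  [0,0,0.4,0,1],
  [0,0,0.3,0,1],
  [0,0,0.15,0,1],
  [0,0,0.03,0,1],
  [0,0,0,0,1],
])

```text
time_s: 6.95
ee_pos: [0.5064, 0.2315, 0.0012]
tcp_rot: [[0.129, 0.992, 0.001], [0.992, -0.129, 0.0], [0.0, 0.001, -1.0]]
ft_force: [0.6, -0.1, -2.1]
opening: 0.0553
finger_force: 64.8
```

Emit:
jog_arm([
  [0,0,0,0,0.8],
  [0,0,0,0,0.5],
  [0,0,0,0,0.3],
  [0,0,0.06,0,0.3],
  [0,0,0.06,0,0.3],
  [0,0,0,0,0.3],
  [0,0,0,0,0.3],
])

```text
time_s: 7.65
ee_pos: [0.5059, 0.2313, -0.0028]
tcp_rot: [[0.129, 0.992, -0.0], [0.992, -0.129, -0.0], [-0.0, -0.0, -1.0]]
ft_force: [0.0, 0.2, -0.1]
opening: 0.0596
finger_force: 0.0
```

Emit:
jog_arm([
  [0,0,0.05,0,0.3],
  [0,0,0,0,0.3],
  [0,0,0,0,0.6],
  [0,0,0,0,1],
  [0,0,0,0,1],
  [0,0,0,0,1],
])

```text
time_s: 8.25
ee_pos: [0.5063, 0.2314, -0.0039]
tcp_rot: [[0.129, 0.992, 0.001], [0.992, -0.129, 0.0], [0.0, 0.001, -1.0]]
ft_force: [0.7, 0.9, 2.6]
opening: 0.0552
finger_force: 66.1
```

Emit:
jog_arm([
  [0,0,-0.2,0,1],
  [0,0,-0.4,0,1],
  [0,0,-0.6,0,1],
  [0,0,-0.8,0,1],
  [0,0,-0.8,0,1],
  [0,0,-0.6,0,1],
  [0,0,-0.4,0,1],
  [0,0,-0.2,0,1],
  [0,0,0,0,1],
])

```text
time_s: 9.15
ee_pos: [0.5063, 0.2314, 0.1166]
tcp_rot: [[0.129, 0.992, 0.001], [0.992, -0.129, 0.0], [0.001, 0.001, -1.0]]
ft_force: [0.6, -0.1, -1.3]
opening: 0.0552
finger_force: 63.8
```

```bash
python3 - <<'E'
from h import *
np.set_printoptions(precision=4,suppress=True)
a=bot.camera("side"); s=bot.state(); print(s["ee_pos"],s["ft_force"],s["time_s"])
u,v=proj(a,s["ee_pos"]).astype(int); cr=cv2.resize(a["image"][max(v-70,0):v+80,max(u-80,0):u+80],None,fx=4,fy=4,interpolation=cv2.INTER_CUBIC)
print(u,v);cv2.imwrite("pics/s2.png",cr)
E
```

```text
[0.5058 0.2313 0.1155] [-0.0798 -0.8936 -1.5481] 9.2
273 276
```

View pics/s2.png

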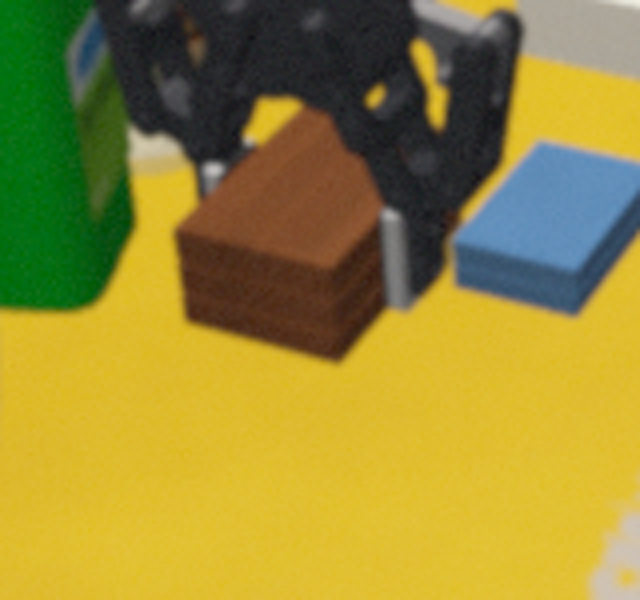

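All three coasters are now in the fingers: the side shows three layers down to (340,358), and nothing is left on the counter. Next I'll move the pile over the box.

Emit:
jog_arm([
  [-0.5,0.08,0,0.03,1],
  [-0.9,0.14,0,0.03,1],
  [-0.95,0.14,0,0.03,1],
  [-0.95,0.14,0,0.03,1],
  [-0.95,0.14,0,0.03,1],
  [-0.95,0.14,0,0.03,1],
  [-0.95,0.14,0,0.03,1],
  [-0.95,0.14,0,0.03,1],
  [-0.95,0.14,0,0.03,1],
  [-0.95,0.15,0,0,1],
])

```text
time_s: 10.2
ee_pos: [0.5069, -0.0435, 0.1145]
tcp_rot: [[0.15, 0.989, -0.002], [0.989, -0.15, 0.0], [-0.0, -0.002, -1.0]]
ft_force: [0.5, -0.3, -1.9]
opening: 0.0554
finger_force: 63.7
```

Emit:
jog_arm([
  [-0.95,0.15,0,0,1],
  [-0.95,0.15,0,0,1],
  [-0.9,0.14,0,0,1],
  [-0.7,0.1,0,0,1],
  [-0.4,0.06,0,0,1],
  [0,0,0,0,1],
  [0,0,0,0,1],
])

```text
time_s: 10.9
ee_pos: [0.508, -0.1596, 0.1152]
tcp_rot: [[0.151, 0.989, -0.001], [0.989, -0.151, 0.001], [0.001, -0.001, -1.0]]
ft_force: [0.2, 0.9, -1.6]
opening: 0.0553
finger_force: 63.7
```

```bash
cat >>h.py <<'E'
def cloud(c):
    v,u=np.mgrid[0:480,0:640].astype(float); K=c["camera_matrix"]
    d=np.stack([(u-K[0][2])/K[0][0],(v-K[1][2])/K[1][1]],-1); s=d.copy()
    for _ in range(10): s=d/(1+float(c["k1"])*(s**2).sum(-1,keepdims=True))
    r=np.concatenate([s,np.ones_like(s[...,:1])],-1)*c["depth"][...,None]
    return r@np.array(c["rotation"]).T+c["origin"]
E
python3 - <<'E'
from h import *
np.set_printoptions(precision=4,suppress=True)
c=bot.camera("wrist"); s=bot.state(); cv2.imwrite("pics/w2.png",c["image"]); print(s["ee_pos"],s["tcp_rot"],s["time_s"])
import pickle; pickle.dump(c,open("w2.pkl","wb"))
E
```

```text
[ 0.5082 -0.1593  0.1153] [[ 0.1499  0.9887 -0.0008]
 [ 0.9887 -0.1499  0.0008]
 [ 0.0006 -0.0009 -1.    ]] 10.95
```

View pics/w2.png

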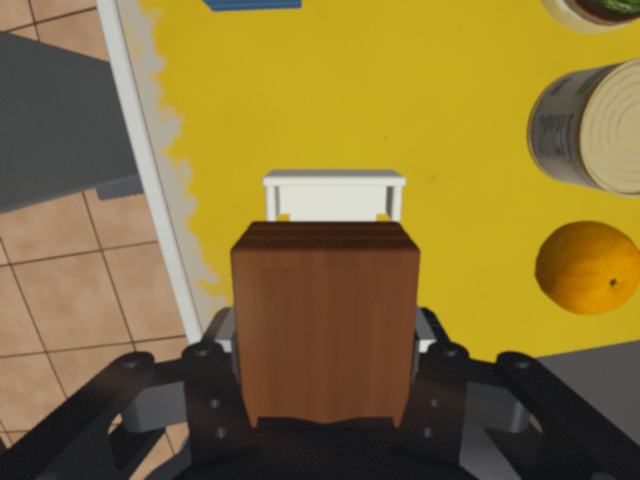

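The wrist view shows the box's +y wall: top band v≈179 to 185 from u≈264 to 406, with its outer bottom edge at v≈169 from u≈272 to 399. It is parallel to the pile.

```bash
python3 - <<'E'
from h import *
import pickle
np.set_printoptions(precision=4,suppress=True)
c=pickle.load(open("w2.pkl","rb")); s=bot.state(); R=s["tcp_rot"]; p=s["ee_pos"]
im=c["image"]; print("col profile u=335", [(v,im[v,335].tolist()) for v in range(164,196,2)])
print("row v=182", [(u,int(im[182,u].min())) for u in list(range(258,272))+list(range(398,412))])
for (u,v,z) in [(264,179,.04),(406,179,.04),(265,185.5,.04),(405,185.5,.04),(272,169.5,0),(399,169.5,0),(276,200,.03),(391,200,.03)]:
    q=onz(c,u,v,z); print(u,v,q,"tool",R.T@(q-p))
P=cloud(c); 
for v in range(168,200,4): print(v,P[v,335])
E
```

```text
col profile u=335 [(164, [30, 172, 199]), (166, [34, 172, 199]), (168, [65, 160, 185]), (170, [108, 129, 136]), (172, [113, 123, 126]), (174, [116, 128, 131]), (176, [146, 158, 161]), (178, [186, 200, 203]), (180, [206, 218, 219]), (182, [212, 220, 220]), (184, [203, 215, 216]), (186, [201, 215, 215]), (188, [208, 221, 220]), (190, [210, 223, 221]), (192, [210, 223, 221]), (194, [209, 222, 221])]
row v=182 [(258, 32), (259, 37), (260, 41), (261, 80), (262, 131), (263, 170), (264, 194), (265, 205), (266, 209), (267, 209), (268, 209), (269, 209), (270, 210), (271, 210), (398, 213), (399, 213), (400, 213), (401, 213), (402, 212), (403, 208), (404, 194), (405, 154), (406, 95), (407, 47), (408, 33), (409, 34), (410, 33), (411, 32)]
264 179 [ 0.4801 -0.1094  0.04  ] tool [ 0.045  -0.0351  0.0754]
406 179 [ 0.5617 -0.1218  0.04  ] tool [0.045  0.0473 0.0753]
265 185.5 [ 0.48   -0.1132  0.04  ] tool [ 0.0413 -0.0347  0.0754]
405 185.5 [ 0.5607 -0.1255  0.04  ] tool [0.0412 0.047  0.0753]
272 169.5 [ 0.4796 -0.1079  0.    ] tool [ 0.0464 -0.0359  0.1154]
399 169.5 [ 0.5652 -0.1209  0.    ] tool [0.0464 0.0508 0.1153]
276 200 [ 0.4832 -0.1242  0.03  ] tool [ 0.0309 -0.0299  0.0854]
391 200 [ 0.5532 -0.1349  0.03  ] tool [0.0308 0.0409 0.0853]
168 [ 0.5222 -0.1135 -0.0011]
172 [ 0.5216 -0.1137  0.0216]
176 [ 0.5211 -0.1141  0.0387]
180 [ 0.5208 -0.1161  0.041 ]
184 [ 0.5204 -0.1186  0.0398]
188 [ 0.5202 -0.1262  0.005 ]
192 [ 0.5198 -0.1286  0.0067]
196 [ 0.5194 -0.1315  0.0056]
```

```bash
python3 - <<'E'
from h import *
import pickle
np.set_printoptions(precision=4,suppress=True)
c=pickle.load(open("w2.pkl","rb")); s=bot.state(); R=s["tcp_rot"]; p=s["ee_pos"]
im=c["image"].astype(int); print([(v,im[v,325].tolist()) for v in range(214,260,3)])
for (u,v,z) in [(325,222,.1192),(325,250,.1552)]: print("pile end", R.T@(onz(c,u,v,z)-p))
P=(cloud(c)-p)@R
for v in range(220,262,5): print(v,P[v,325])
E
```

```text
[(214, [211, 222, 221]), (217, [211, 222, 221]), (220, [175, 186, 186]), (223, [18, 32, 55]), (226, [23, 36, 62]), (229, [18, 33, 62]), (232, [21, 34, 55]), (235, [16, 33, 59]), (238, [19, 35, 61]), (241, [16, 27, 53]), (244, [12, 28, 53]), (247, [17, 32, 59]), (250, [19, 42, 79]), (253, [33, 59, 101]), (256, [36, 62, 104]), (259, [38, 63, 105])]
pile end [ 0.0387  0.0003 -0.0038]
pile end [ 0.0391  0.0004 -0.0398]
220 [0.0126 0.0002 0.1087]
225 [ 0.0398  0.0003 -0.0129]
230 [ 0.0399  0.0003 -0.0203]
235 [ 0.0396  0.0003 -0.0257]
240 [ 0.0395  0.0003 -0.0309]
245 [ 0.0398  0.0004 -0.037 ]
250 [ 0.0394  0.0004 -0.0406]
255 [ 0.0376  0.0004 -0.0399]
260 [ 0.0363  0.0003 -0.0404]
```

Emit:
jog_arm([
  [0,0.1,0.3,0,1],
  [0,0.1,0.5,0,1],
  [0,0,0.6,0,1],
  [0,0,0.5,0,1],
  [0,0,0.3,0,1],
  [0,0,0.2,0,1],
  [0,0,0,0,1],
])

```text
time_s: 11.65
ee_pos: [0.5138, -0.1606, 0.0427]
tcp_rot: [[0.15, 0.989, -0.002], [0.989, -0.15, 0.001], [0.0, -0.002, -1.0]]
ft_force: [-0.7, -0.2, -1.8]
opening: 0.0555
finger_force: 63.7
```

The pile sits about 2.5 mm towards -y in the fingers, so I'll tilt it on the -y wall, which leaves more finger clearance in the gap.

Emit:
jog_arm([
  [-0.2,0,0,0,1],
  [-0.3,0,0,0,1],
  [-0.1,0,0,0,1],
  [0,0,0.1,0,1],
  [0,0,0.08,0,1],
  [0,0,0.06,0,1],
  [0,0,0.06,0,1],
  [0,0,0.06,0,1],
])

```text
time_s: 12.45
ee_pos: [0.5126, -0.1786, 0.0345]
tcp_rot: [[0.15, 0.989, 0.001], [0.989, -0.15, -0.0], [0.0, 0.001, -1.0]]
ft_force: [-2.6, 3.5, 15.2]
opening: 0.0556
finger_force: 65.8
```

Emit:
jog_arm([
  [0,0,0.06,0,1],
  [0,0,0.06,0,1],
  [0,0,0,0,1],
])

```text
time_s: 12.75
ee_pos: [0.5133, -0.1782, 0.0314]
tcp_rot: [[0.149, 0.989, 0.003], [0.989, -0.149, 0.0], [0.0, 0.002, -1.0]]
ft_force: [-2.3, 7.5, 13.0]
opening: 0.0552
finger_force: 67.0
```

Force holds at about 13 to 15 N, so the pile is either turning or slipping in the grip. I'll go a bit further and then measure the tilt.

Emit:
jog_arm([
  [0,0,0.06,0,1],
  [0,0,0.06,0,1],
  [0,0,0.06,0,1],
  [0,0,0,0,1],
])

```text
time_s: 13.15
ee_pos: [0.5136, -0.1777, 0.0261]
tcp_rot: [[0.149, 0.989, 0.003], [0.989, -0.149, 0.001], [0.001, 0.003, -1.0]]
ft_force: [-0.8, 10.3, 14.5]
opening: 0.0559
finger_force: 67.8
```

```bash
cat >>h.py <<'E'
def tilt(R,p,n="scene",lo=-.044,hi=.044):
    """top of held pile in tool coords from a fixed camera: heights along tool x"""
    c=bot.camera(n); h=cv2.cvtColor(c["image"],cv2.COLOR_BGR2HSV); P=(cloud(c)-p)@R
    m=(np.abs(P[...,1])<.032)&(np.abs(P[...,0])<.06)&(np.abs(P[...,2]+.02)<.05)&((h[...,0]<16)|(h[...,0]>172))&(h[...,1]>110)&(c["depth"]>0)
    return c,P[m],m
E
python3 - <<'E'
from h import *
np.set_printoptions(precision=4,suppress=True)
s=bot.state(); print(s["ee_pos"],s["ft_force"])
for n in("scene","side"):
    c,q,m=tilt(s["tcp_rot"],s["ee_pos"],n)
    for lo in np.arange(-.056,.056,.008):
        k=q[(q[:,0]>=lo)&(q[:,0]<lo+.008)]
        if len(k)>8: print(n,round(lo+.004,3),len(k),"top z up",-np.percentile(k[:,2],[10,50,90]))
c=bot.camera("side"); u,v=proj(c,s["ee_pos"]).astype(int); cv2.imwrite("pics/s3.png",cv2.resize(c["image"][v-50:v+40,u-60:u+60],None,fx=6,fy=6,interpolation=cv2.INTER_CUBIC))
E
```

```text
[ 0.5136 -0.1777  0.0261] [-0.7668 10.2692 14.5162]
scene -0.036 12 top z up [0.0492 0.021  0.0172]
scene -0.028 20 top z up [0.0506 0.0225 0.0158]
scene -0.02 15 top z up [0.0483 0.0457 0.0147]
scene -0.012 35 top z up [0.0485 0.0463 0.0449]
scene -0.004 59 top z up [0.0466 0.0446 0.0428]
scene 0.004 76 top z up [0.0448 0.0431 0.0417]
scene 0.012 138 top z up [0.044  0.0412 0.0221]
scene 0.02 147 top z up [0.042  0.0393 0.0132]
scene 0.028 160 top z up [0.0401 0.0378 0.0127]
scene 0.036 222 top z up [0.0377 0.0259 0.0048]
scene 0.044 218 top z up [0.0357 0.0272 0.0157]
side -0.036 23 top z up [0.0477 0.0464 0.0446]
side -0.028 35 top z up [0.0467 0.0449 0.0433]
side -0.02 47 top z up [0.0446 0.0432 0.0412]
side -0.012 52 top z up [0.0431 0.0414 0.0398]
side -0.004 66 top z up [0.0419 0.0402 0.0384]
side 0.004 69 top z up [0.0403 0.0387 0.0367]
side 0.012 82 top z up [0.0392 0.0369 0.0355]
side 0.02 94 top z up [0.0367 0.0348 0.0233]
side 0.028 95 top z up [0.0351 0.0331 0.0182]
side 0.036 226 top z up [0.0327 0.0179 0.0048]
side 0.044 202 top z up [0.031  0.0236 0.013 ]
```

View pics/s3.png

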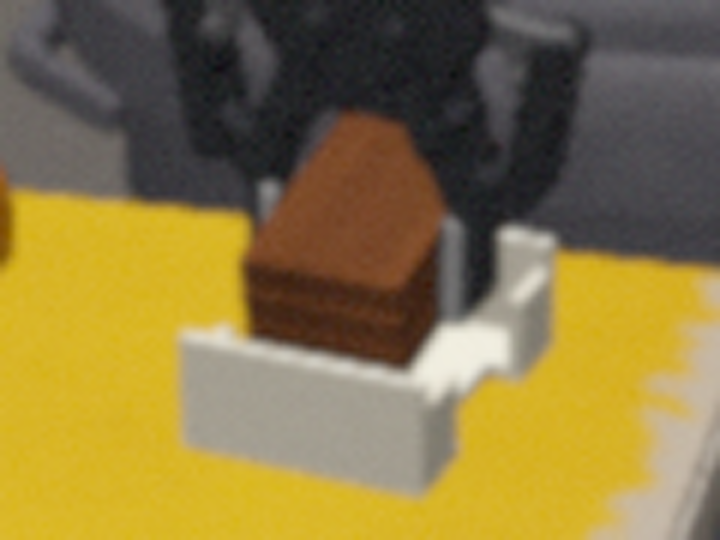

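The side view shows the pile tilted in the mouth of the box. Its -y end is on the far wall, its +y end is low by the near wall at about (330,350), and the three layers are together. The slope is about 12°, so I'll press 3 mm more and re-measure.

Emit:
jog_arm([
  [0,0,0.06,0,1],
  [0,0,0.05,0,1],
  [0,0,0,0,1],
])

```text
time_s: 13.6
ee_pos: [0.5136, -0.1775, 0.0228]
tcp_rot: [[0.149, 0.989, 0.003], [0.989, -0.149, 0.001], [0.001, 0.003, -1.0]]
ft_force: [-1.1, 10.4, 14.5]
opening: 0.0553
finger_force: 68.0
```

```bash
cat >>h.py <<'E'
def meas():
    s=bot.state(); R,p=s["tcp_rot"],s["ee_pos"]; print(p,s["ft_force"],s["time_s"])
    for n in("scene","side"):
        c,q,m=tilt(R,p,n); X=[];Z=[]
        for lo in np.arange(-.044,.036,.004):
            k=q[(q[:,0]>=lo)&(q[:,0]<lo+.004)&(-q[:,2]>.02)]
            if len(k)>8: X.append(lo+.002); Z.append(-np.percentile(k[:,2],25))
        f=np.polyfit(X,Z,1); f=np.polyfit(np.array(X)[(abs(np.polyval(f,X)-Z)<.003)],np.array(Z)[(abs(np.polyval(f,X)-Z)<.003)],1)
        e=q[(-q[:,2]>.0)]; print(n,"tilt deg",np.degrees(np.arctan(f[0])),"top centre above TCP",f[1],"end x",np.percentile(e[:,0],[1,99]), "low z",p[2]-np.percentile(q[q[:,0]>.035][:,2],98) if (q[:,0]>.035).sum()>5 else None)
E
python3 -c "from h import *; meas()"
```

```text
[ 0.51364963 -0.17752789  0.02279156] [-1.13329561 10.4104151  14.54525259] 13.6
scene tilt deg -15.709014480265127 top centre above TCP 0.045739790735366034 end x [-0.02933961  0.04457335] low z 0.024190107025042665
side tilt deg -15.39482881890958 top centre above TCP 0.04098486457991469 end x [-0.03063257  0.04436803] low z 0.029977812080359163
```

Emit:
jog_arm([
  [0,0,-0.1,0,1],
  [0,0,0,0,1],
  [0.15,-0.02,0,0,1],
  [0.18,-0.02,0,0,1],
  [0,0,0,0,1],
  [0,0,0.1,0,1],
  [0,0,0.1,0,1],
  [0,0,0,0,1],
])

```text
time_s: 14.5
ee_pos: [0.5115, -0.1687, 0.0169]
tcp_rot: [[0.15, 0.989, -0.001], [0.989, -0.15, 0.0], [0.0, -0.001, -1.0]]
ft_force: [-0.3, 0.4, -2.1]
opening: 0.0556
finger_force: 66.2
```

```bash
python3 - <<'E'
from h import *
meas()
s=bot.state(); c=bot.camera("side"); u,v=proj(c,s["ee_pos"]).astype(int); cv2.imwrite("pics/s4.png",cv2.resize(c["image"][v-50:v+40,u-60:u+60],None,fx=6,fy=6,interpolation=cv2.INTER_CUBIC))
E
```

```text
[ 0.51148782 -0.16866441  0.01690151] [-0.29675261  0.41279307 -2.1202673 ] 14.5
scene tilt deg -15.313828511583333 top centre above TCP 0.04578286426906898 end x [-0.02961822  0.0444741 ] low z 0.03125925030975982
side tilt deg -14.684017841041062 top centre above TCP 0.04119393319415678 end x [-0.03068042  0.04383528] low z 0.03573485031791153
```

Emit:
jog_arm([
  [0,0,0.1,0,1],
  [0,0,0.06,0,1],
  [0,0,0.06,0,1],
  [0,0,0.06,0,1],
  [0,0,0,0,1],
])

```text
time_s: 15.15
ee_pos: [0.5121, -0.1688, 0.0092]
tcp_rot: [[0.15, 0.989, -0.0], [0.989, -0.15, -0.0], [-0.0, -0.0, -1.0]]
ft_force: [-2.1, -0.3, -1.0]
opening: 0.0553
finger_force: 66.4
```

```bash
python3 -c "from h import *; meas()"
```

```text
[ 0.51206291 -0.16883546  0.00923259] [-2.12341535 -0.32316287 -1.02082205] 15.15
scene tilt deg -14.80518777886778 top centre above TCP 0.045710120862971784 end x [-0.02859968  0.04419453] low z 0.03036652585227161
side tilt deg -14.730422617531591 top centre above TCP 0.04085396256713264 end x [-0.03250176  0.04355558] low z 0.03567514761039614
```

Emit:
jog_arm([
  [0,0,0.06,0,1],
  [0,0,0.06,0,1],
  [0,0,0.06,0,1],
  [0,0,0,0,1],
])

```text
time_s: 15.65
ee_pos: [0.5135, -0.1701, 0.0062]
tcp_rot: [[0.15, 0.989, 0.003], [0.989, -0.15, -0.002], [-0.002, 0.003, -1.0]]
ft_force: [-5.9, -2.5, 13.5]
opening: 0.0555
finger_force: 68.5
```

```bash
python3 -c "from h import *; meas()"
```

```text
[ 0.51346788 -0.17013174  0.00618899] [-5.93041465 -2.47522131 13.49261228] 15.65
scene tilt deg -11.350681518928205 top centre above TCP 0.045694294490631164 end x [-0.03390819  0.04440499] low z 0.03017109090946833
side tilt deg -11.454097216684419 top centre above TCP 0.040995662432971695 end x [-0.03414619  0.04364226] low z 0.03527518323784791
```

Emit:
jog_arm([
  [0,0,0.05,0,1],
  [0,0,0.05,0,1],
  [0,0,0.05,0,1],
  [0,0,0.03,0,1],
  [0,0,0,0,1],
])

```text
time_s: 16.25
ee_pos: [0.5145, -0.1711, 0.0018]
tcp_rot: [[0.15, 0.989, 0.005], [0.989, -0.15, -0.004], [-0.003, 0.005, -1.0]]
ft_force: [-5.1, -6.4, 17.5]
opening: 0.0555
finger_force: 69.0
```

```bash
python3 -c "from h import *; meas()"
```

```text
[ 0.51454691 -0.17113961  0.0017629 ] [-5.06267129 -6.44363465 17.47329373] 16.25
scene tilt deg -5.942698059129704 top centre above TCP 0.04600890759813936 end x [-0.03395607  0.04399696] low z 0.029181799804580688
side tilt deg -5.557452246428007 top centre above TCP 0.041287364036818666 end x [-0.03759526  0.0439525 ] low z 0.033902496409743535
```

Emit:
jog_arm([
  [0,0,0.05,0,1],
  [0,0,0.05,0,1],
  [0,0,0.03,0,1],
  [0,0,0,0,1],
])

```text
time_s: 16.75
ee_pos: [0.5149, -0.1713, 0.0008]
tcp_rot: [[0.15, 0.989, 0.004], [0.989, -0.15, -0.004], [-0.003, 0.005, -1.0]]
ft_force: [-17.2, 0.6, 49.7]
opening: 0.0555
finger_force: 80.8
```

```bash
python3 -c "from h import *; meas()"
```

```text
[ 0.51486874 -0.17125181  0.00083181] [-17.23676349   0.6331304   49.68236643] 16.75
scene tilt deg -5.611216314844286 top centre above TCP 0.0465107028651732 end x [-0.03434005  0.04372994] low z 0.030263431929941013
side tilt deg -4.677504485583795 top centre above TCP 0.04141766482914332 end x [-0.0364584   0.04357801] low z 0.034304049457616614
```

Emit:
jog_arm([
  [0,0,-0.06,0,1],
  [0,-0.06,0,0,1],
  [-0.06,0,0,0,1],
  [-0.06,0,0,0,1],
  [0,0,0,0,1],
])

```text
time_s: 17.35
ee_pos: [0.5146, -0.1715, 0.0011]
tcp_rot: [[0.151, 0.989, 0.009], [0.989, -0.151, 0.001], [0.002, 0.009, -1.0]]
ft_force: [1.9, 13.0, 27.6]
opening: 0.0556
finger_force: 81.8
```

```bash
python3 -c "from h import *; meas()"
```

```text
[ 0.5145573  -0.17151892  0.00106918] [ 1.85621642 12.9734545  27.63130874] 17.35
scene tilt deg -5.573807759240558 top centre above TCP 0.046279638645606955 end x [-0.03390883  0.0442457 ] low z 0.028289122432795584
side tilt deg -5.038677432060638 top centre above TCP 0.04145385248784604 end x [-0.03762287  0.04347489] low z 0.032914643713437136
```

Emit:
jog_arm([
  [-0.06,0,0,0,1],
  [-0.06,0,0,0,1],
  [-0.06,0,0,0,1],
  [0,0,0,0,1],
])

```text
time_s: 17.85
ee_pos: [0.5139, -0.1751, 0.001]
tcp_rot: [[0.15, 0.989, 0.009], [0.989, -0.15, 0.003], [0.004, 0.008, -1.0]]
ft_force: [4.0, 20.9, 28.2]
opening: 0.0555
finger_force: 81.7
```

```bash
python3 - <<'E'
from h import *
meas()
s=bot.state(); c=bot.camera("side"); u,v=proj(c,s["ee_pos"]).astype(int); cv2.imwrite("pics/s5.png",cv2.resize(c["image"][v-50:v+40,u-60:u+60],None,fx=6,fy=6,interpolation=cv2.INTER_CUBIC))
E
```

```text
[ 0.51391541 -0.1751153   0.00101222] [ 3.95275591 20.91821575 28.19995945] 17.85
scene tilt deg -5.610924132736851 top centre above TCP 0.046400693128007556 end x [-0.03140769  0.04421385] low z 0.025050761250028475
side tilt deg -4.79357289544992 top centre above TCP 0.04153830407153385 end x [-0.03634985  0.04401944] low z 0.03185669224064167
```

View pics/s5.png

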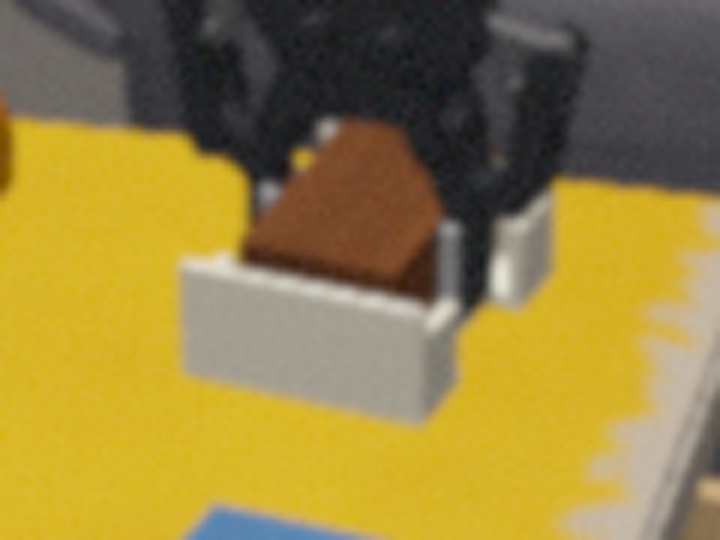

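The side view shows the pile down inside the box, its top only slightly tilted and the fingers in the gaps. About 5° is left, so I'll take the load off the fingertips and push the high end against the -y wall to level it more.

Emit:
jog_arm([
  [0,0,-0.06,0,1],
  [-0.06,0,0,0,1],
  [-0.06,0,0,0,1],
  [-0.04,0,0,0,1],
  [0,0,0,0,1],
])

```text
time_s: 18.5
ee_pos: [0.5131, -0.1763, 0.0012]
tcp_rot: [[0.149, 0.989, 0.008], [0.989, -0.149, 0.008], [0.009, 0.007, -1.0]]
ft_force: [10.9, 37.4, 19.4]
opening: 0.0559
finger_force: 72.9
```

```bash
python3 -c "from h import *; meas()"
```

```text
[ 0.51305498 -0.1762638   0.00117267] [10.90949125 37.36804568 19.37708876] 18.5
scene tilt deg -5.58772128464263 top centre above TCP 0.04629113350289688 end x [-0.02902048  0.04394807] low z 0.023530842652864408
side tilt deg -5.381307677597356 top centre above TCP 0.04144213244018521 end x [-0.03836939  0.04437928] low z 0.031061504228882823
```

Emit:
jog_arm([
  [0.15,0,0,0,1],
  [0.1,0,-0.1,0,1],
  [0.05,0,-0.2,0,1],
  [0,0,-0.4,0,1],
  [0,0,-0.5,0,1],
  [0,0,-0.4,0,1],
  [0,0,0,0,1],
  [0,0,0,0,1],
])

```text
time_s: 19.4
ee_pos: [0.5099, -0.1737, 0.0469]
tcp_rot: [[0.15, 0.989, 0.001], [0.989, -0.15, -0.001], [-0.0, 0.001, -1.0]]
ft_force: [0.3, 0.8, -1.0]
opening: 0.0554
finger_force: 67.0
```

```bash
python3 -c "from h import *; meas()"
```

```text
[ 0.50994481 -0.17369178  0.04688345] [ 0.27723249  0.75378769 -0.96152401] 19.4
scene tilt deg -6.1668079560563145 top centre above TCP 0.046445071722905545 end x [-0.03621002  0.04379795] low z 0.05655935052653305
side tilt deg -4.8747557537506685 top centre above TCP 0.04066102565658134 end x [-0.03644186  0.04427391] low z 0.05246109955615799
```

Emit:
jog_arm([
  [0.3,0.06,0,0,1],
  [0.34,0,0,0,1],
  [0,0,0.1,0,1],
  [0,0,0.1,0,1],
  [0,0,0.06,0,1],
  [0,0,0.06,0,1],
  [0,0,0.05,0,1],
  [0,0,0,0,1],
])

```text
time_s: 20.3
ee_pos: [0.5145, -0.1549, 0.036]
tcp_rot: [[0.15, 0.989, 0.001], [0.989, -0.15, -0.0], [-0.0, 0.001, -1.0]]
ft_force: [-3.1, 0.4, 5.7]
opening: 0.0554
finger_force: 67.7
```

```bash
python3 -c "from h import *; meas()"
```

```text
[ 0.51453586 -0.15492244  0.03598908] [-3.11935168  0.37786666  5.69826433] 20.3
scene tilt deg -4.657979971034901 top centre above TCP 0.04599870224380363 end x [-0.03641707  0.04389345] low z 0.045552623452633924
side tilt deg -4.280814938361337 top centre above TCP 0.041500258275736404 end x [-0.03641097  0.04403327] low z 0.043637230008781565
```

Contact is on the wall top, at 5.7 N. I'll press about 3 mm to level the pile.

Emit:
jog_arm([
  [0,0,0.06,0,1],
  [0,0,0.06,0,1],
  [0,0,0.03,0,1],
  [0,0,0,0,1],
])

```text
time_s: 20.8
ee_pos: [0.5155, -0.1561, 0.033]
tcp_rot: [[0.15, 0.989, 0.003], [0.989, -0.15, -0.002], [-0.002, 0.003, -1.0]]
ft_force: [-5.6, -2.6, 13.3]
opening: 0.0554
finger_force: 68.7
```

```bash
python3 -c "from h import *; meas()"
```

```text
[ 0.51553712 -0.15611239  0.03301227] [-5.59096966 -2.63068869 13.33465258] 20.8
scene tilt deg -1.884332541187909 top centre above TCP 0.046580254903140945 end x [-0.03698288  0.04359749] low z 0.04538709880842137
side tilt deg -1.111753550242311 top centre above TCP 0.041688380227826956 end x [-0.03873579  0.04383846] low z 0.04294241382258606
```

Emit:
jog_arm([
  [0,0,0.04,0,1],
  [0,0,0,0,1],
  [0,0,-0.2,0,1],
  [0,0,-0.1,0,1],
  [-0.2,0,0,0,1],
  [-0.21,0,0,0,1],
  [0,0,0,0,1],
])

```text
time_s: 21.6
ee_pos: [0.5119, -0.1675, 0.0379]
tcp_rot: [[0.151, 0.989, -0.001], [0.989, -0.151, -0.0], [-0.0, -0.001, -1.0]]
ft_force: [-0.6, 0.0, -1.4]
opening: 0.0551
finger_force: 66.9
```

```bash
python3 -c "from h import *; meas()"
```

```text
[ 0.51187664 -0.16752484  0.03792935] [-0.63812425  0.01412651 -1.35351196] 21.6
scene tilt deg -0.5061522242473341 top centre above TCP 0.04634915905478902 end x [-0.03625303  0.04379779] low z 0.05098675062318987
side tilt deg -0.5304163775283401 top centre above TCP 0.0417924003176733 end x [-0.03609711  0.04448656] low z 0.048021542256660714
```

Emit:
jog_arm([
  [0,0.03,0.2,0,1],
  [0,0,0.3,0,1],
  [0,0,0.3,0,1],
  [0,0,0.2,0,1],
  [0,0,0.1,0,1],
  [0,0,0.06,0,1],
  [0,0,0.06,0,1],
  [0,0,0,0,1],
  [0,0,0,0,1],
])

```text
time_s: 22.6
ee_pos: [0.5135, -0.167, 0.0021]
tcp_rot: [[0.15, 0.989, 0.0], [0.989, -0.15, -0.0], [-0.0, 0.0, -1.0]]
ft_force: [1.2, -0.1, -1.8]
opening: 0.0552
finger_force: 66.9
```

```bash
python3 -c "from h import *; meas()"
```

```text
[ 0.51348585 -0.16695644  0.00208429] [ 1.24306373 -0.14163166 -1.78643446] 22.6
scene tilt deg -1.3032146242985196 top centre above TCP 0.04661014411372319 end x [-0.03615647  0.0430904 ] low z 0.03374084705552516
side tilt deg -0.4064947428825986 top centre above TCP 0.041898706561407206 end x [-0.03485643  0.04282471] low z 0.037210356818335844
```

Emit:
jog_arm([
  [0,0,0.05,0,1],
  [0,0,0.05,0,1],
  [0,0,0.03,0,1],
  [0,0,0,0,1],
])

```text
time_s: 23.1
ee_pos: [0.5139, -0.1671, 0.0007]
tcp_rot: [[0.15, 0.989, 0.0], [0.989, -0.15, -0.0], [-0.0, 0.0, -1.0]]
ft_force: [-10.7, 4.3, 27.1]
opening: 0.0552
finger_force: 76.8
```

Emit:
jog_arm([
  [0,0,-0.08,0,1],
  [0,0,0,0,1],
  [0,0,0,0,0.1],
  [0,0,0,0,0.1],
  [0,0,0,0,0.1],
  [0,0,0,0,0.1],
])

```text
time_s: 23.7
ee_pos: [0.5131, -0.1668, 0.0]
tcp_rot: [[0.15, 0.989, -0.0], [0.989, -0.15, 0.0], [0.0, -0.0, -1.0]]
ft_force: [0.1, -0.1, 0.2]
opening: 0.0768
finger_force: 0.0
```

```bash
python3 -c "from h import *; meas()"
```

```text
[ 5.13099645e-01 -1.66792466e-01  2.70321934e-05] [ 0.1061277  -0.13037231  0.21178767] 23.7
scene tilt deg 0.004672629992474341 top centre above TCP 0.043601707327304604 end x [-0.03568115  0.04264462] low z 0.034261326954141275
side tilt deg -0.05669588082259221 top centre above TCP 0.039071568729119516 end x [-0.0379202   0.04132894] low z 0.03578728755719758
```

Emit:
jog_arm([
  [0,0,-0.1,0,0.05],
  [0,0,-0.3,0,0],
  [0,0,-0.6,0,0],
  [0,0,-0.9,0,0],
  [0,0,-0.9,0,0],
  [0,0,-0.9,0,0],
  [0,0,-0.6,0,0],
  [0,0,-0.3,0,0],
  [0,0,0,0,0],
  [0,0,0,0,0],
])

```text
time_s: 24.8
ee_pos: [0.5129, -0.1667, 0.1376]
tcp_rot: [[0.15, 0.989, -0.001], [0.989, -0.15, 0.0], [0.0, -0.001, -1.0]]
ft_force: [-0.2, 0.5, -0.7]
opening: 0.0855
finger_force: 0.0
```

```bash
python3 - <<'E'
from h import *
np.set_printoptions(precision=4,suppress=True)
s=bot.state(); print(s["ee_pos"],s["ft_force"],s["opening"],s["time_s"])
b=np.array([.5125,-.169,0]);ex=np.array([.149,.989,0]);ey=np.array([.989,-.149,0])
for n in("scene","side"):
    c=bot.camera(n); h=cv2.cvtColor(c["image"],cv2.COLOR_BGR2HSV); P=cloud(c)-b
    x=P@ex; y=P@ey
    m=(abs(x)<.06)&(abs(y)<.045)&((h[...,0]<16)|(h[...,0]>172))&(h[...,1]>110)&(P[...,2]>.03)&(P[...,2]<.06)
    q=np.c_[x[m],y[m]]; z=P[...,2][m]; r=np.percentile
    print(n,m.sum(),"long",r(q[:,0],[1,99]),"short",r(q[:,1],[1,99]),"z",r(z,[5,50,95]))
    t=(h[...,0]>95)&(h[...,0]<125)&(h[...,1]>120); v,u=np.nonzero(t[180:300,290:380]); print("tile px",u.mean()+290,v.mean()+180)
import pickle
for n in("scene","side"):
    h=cv2.cvtColor(pickle.load(open(n+"0.pkl","rb"))["image"],cv2.COLOR_BGR2HSV); t=(h[...,0]>95)&(h[...,0]<125)&(h[...,1]>120); v,u=np.nonzero(t[180:300,290:380]); print("tile before",u.mean()+290,v.mean()+180)
E
```

```text
[ 0.5129 -0.1667  0.1376] [-0.1869  0.5454 -0.6589] 0.08553939521808616 24.8
scene 1057 long [-0.0375  0.0446] short [-0.0287  0.0242] z [0.0339 0.0428 0.0446]
tile px 319.5067133683596 270.7705779334501
side 612 long [-0.0371  0.0437] short [-0.031   0.0234] z [0.0347 0.0384 0.0399]
tile px 331.7734375 260.9033203125
tile before 319.5067133683596 270.7705779334501
tile before 331.73582995951415 260.8512145748988
```

The pile measures flat, with its top at about 41 mm and its centre about 4 mm off. The tiles haven't moved and the robot is clear, so I'm handing the job in.

```bash
python3 -c "from workcell import bot; print(bot.job_done())"
```

```text
the job is handed in; nothing more can be done
None
```

I handed the job in at about 25 s: all three coasters lie flat in one pile in the white box, about 4 mm off centre by camera, and the blue tiles haven't moved; I tilted the pile about 15° into the box and levelled it while held, then released it an estimated 3–5 mm above the floor because the fingertips touched the floor first, and no verdict was returned.

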